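Fill the gravity chute with channel clips, backs up

TASK

Load both loose U-shaped steel channel clips into the small gravity chute, so that they lie one behind the other down the slope against the stop, each flat on the floor of the chute with its closed back up and its open side down. The chute is loaded at its high end, where a clip can be stood on the level landing and tipped over to slide down. Leave the tin, the wire spool, the eraser and the solder bar where they are.

Things in the scene. Friction and masses are not known exactly. Their poses are not given: they have to be found in the camera images.
- chute: gravity chute of grey-painted sheet metal on a dark base, fixed, 180x58 mm in plan. Origin under the base's middle at table height; +x uphill, y across, z up. Floor slopes 30 degrees from the stop (x -78, z 22 mm) to x +52, z 97, then a level landing. Straight open-topped channel, 40 mm wide inside, walls 3 thick, 14 high along the slope. Smooth: clips slide down by themselves
- landing (a point): middle of the landing's top face (chute x +72.5, y 0, z 97 mm; chute's axes). It runs x +56 to +89; side walls and back lip (3 thick) rise 8 mm above it; at its downhill edge a 4 mm high, 4 mm wide sill catches the foot of a clip stood behind it: pushed near its top towards -x the clip tips over the sill, lands on the slope with its uphill face uppermost and slides to the stop or next clip
- stop (a point): foot of the slope: the point on the sloping floor, mid-width, where it meets the dark stop plate (5 mm thick, 22 mm high). Axes as the chute's
- clip_a_center (a point): steel U-channel clip standing on end in any yaw: 46 mm long (its z, up), 34 wide (y), 18 deep (x), walls 4, 0.04-0.09 kg; ends alike. Point: its centre, 23 mm above the bench. +x points out of the closed back (flat 34x46 face with two dark dots, 9 mm from here), -x to the open side. Grip across width or depth
- clip_b_center (a point): second, identical steel U-channel clip standing on end in any yaw: 46 mm long (its z, up), 34 wide (y), 18 deep (x), walls 4, 0.04-0.09 kg; ends alike. Point: its centre, 23 mm above the bench. +x points out of the closed back (flat 34x46 face with two dark dots, 9 mm from here), -x to the open side. Grip across width or depth
- flux_tin: a bystander that must stay where it is; round tin with red lid, 59 mm across, 23 mm high; origin under its centre
- spool_c: a bystander that must stay where it is; wire spool with black flanges standing upright, 71 mm across with the wire's end, 36 mm high; origin under its centre
- eraser: a bystander that must stay where it is; eraser in a red sleeve, 36 x 16 x 11 mm, lying; origin under its centre
- solder_stick: a bystander that must stay where it is; cast grey solder bar, 100 x 12 x 8 mm, lying; origin under its centre
Mind the look-alikes: they are no part of the job. Leave any green look-alike of the part that bears clip_a_center alone.

How it is judged:
At the end, for the whole second after the job is handed in: Both clips lie at rest in the chute, released, closed back up and flat on the slope (within 7 degrees): one against the stop (centre 23 mm up the slope), the other against it (69 mm), each within 7 mm along and in height, 8 mm across. Bystanders moved under 30 mm ((((x of clip_a_center in the frame of chute between -0.0696 and -0.0556 m and y of clip_a_center in the frame of chute between -0.008 and 0.008 m and z of clip_a_center in the frame of chute between 0.0343 and 0.0483 m and angle between clip_a_center's own x axis and vertical between 0.4 and 0.65 rad) and (x of clip_b_center in the frame of chute between -0.0297 and -0.0157 m and y of clip_b_center in the frame of chute between -0.008 and 0.008 m and z of clip_b_center in the frame of chute between 0.0573 and 0.0713 m and angle between clip_b_center's own x axis and vertical between 0.4 and 0.65 rad)) or ((x of clip_b_center in the frame of chute between -0.0696 and -0.0556 m and y of clip_b_center in the frame of chute between -0.008 and 0.008 m and z of clip_b_center in the frame of chute between 0.0343 and 0.0483 m and angle between clip_b_center's own x axis and vertical between 0.4 and 0.65 rad) and (x of clip_a_center in the frame of chute between -0.0297 and -0.0157 m and y of clip_a_center in the frame of chute between -0.008 and 0.008 m and z of clip_a_center in the frame of chute between 0.0573 and 0.0713 m and angle between clip_a_center's own x axis and vertical between 0.4 and 0.65 rad))) and contact force between the fingers and clip_a below 0.05 N and contact force between the fingers and clip_b below 0.05 N and linear speed of each of clip_a, clip_b below 0.02 m/s); the robot touches nothing.
It fails at once if the tin is moved 30 mm or more from its place (distance of flux_tin from where it was at the start of the episode above 0.03 m).
It fails at once if the wire spool is moved 30 mm or more from its place (distance of spool_c from where it was at the start of the episode above 0.03 m).
It fails at once if the eraser is moved 30 mm or more from its place (distance of eraser from where it was at the start of the episode above 0.03 m).
It fails at once if the solder bar is moved 30 mm or more from its place (distance of solder_stick from where it was at the start of the episode above 0.03 m).
It also fails if it takes over 70 s, if anything falls off the work surface, if the arm or the gripper's body presses on something with over 40 N, if the wrist force passes 120 N, or if a joint passes its speed limit or range.

ROBOT

A 7-joint arm with a two-finger parallel gripper is mounted at the origin on a cart in front of the work surface, level with it; the furniture and walls round the work are solid. World frame = base frame: x ahead of the robot, y to its left, z up, the work surface at z = 0. Lengths are in m, angles in rad, forces in N, time in s.
With the tool pointing down it reaches from about 0.4 to 0.875 m from the base axis. Payload 19.3 kg.
Tool frame: the origin (TCP) lies at the very end of the fingers, on their centre line; the grasp point (between the pads) lies 19 mm behind it (bot.grasp_offset is the distance from the TCP to the grasp point, in m); z points along the fingers, x is the direction in which the jaws open and shut, and the axes are right-handed (so a half turn about z gives the same grasp; the last joint's range is limited). The gripper opens to 85 mm and grips with 20 to 120 N. Pads are 22 mm wide; open, the fingers measure 114 mm over their backs; the gripper's body (76 mm by 85 mm) begins 54 mm behind the grasp point. The pads swing forward as they close: fully open they stand 13 mm farther back than shut.
Start: joints at [1.179, 0.521, -0.036, 1.599, 0.021, 1.021, -0.113], TCP at [0.198, -0.593, 0.231] pointing down, gripper open.
Joint ranges: [-2.91, 2.91], [-0.3, 2.13], [-1.5, 1.42], [0.17, 2.43], [-1.26, 4.41], [0.16, 1.93], [-2.52, 2.52]. Speed limits (rad/s): [1.89, 1.89, 2.39, 2.39, 3.01, 3.01, 3.01].

INTERFACE

Orientations are given as [roll, pitch, yaw] about the fixed x, y, z axes, in that order (R = Rz(yaw) Ry(pitch) Rx(roll)).
In Python, from workcell import status, grab_frame, calibration, job, regions_of, mark_of, bot gives the robot as it stands.
- The arm moves only by the tool carry_out, never from a script. Its argument "deltas" is one flat list of numbers, 5 for each row, row after row: the opening, from -1 (shut) to 1 (fully open), then the shift along the tool's x, y, z in cm, then the turn about the tool's z in degrees. A call has 1 to 20 rows; each row shifts and turns the commanded pose from where the row before left it, along the tool's axes as they then stand; what a row does not reach is not made up. A row lasts 1/12 s, in which the tool goes at most 41.7 mm and 7.16 degrees, less where a joint would pass 70% of its speed; a pose out of reach is approached as far as the arm can. A call with a gripper value outside its range is refused whole. The fingers move at their own pace and stop on an object; "newtons" is the grip in N (left out, the last holds). Time passes only in rows, so rows that do not move let the fingers close. It gives the time, the measured TCP pose, the force and the opening at its end, in the units of the state.
- status.observe(): the state, without advancing time (a new reading comes with each control period).
- grab_frame(name): name is "side" or "top" or "wrist"; returns the picture (480x640x3 uint8, red, green, blue); there is no depth.
- calibration(name): a dict with "fov_y" (degrees; the focal length in pixels is half the picture's height over the tangent of half this angle, whatever the lens; pixels are square), "cx", "cy" (the principal point, pixels), "D" ([k1, k2, p1, p2, k3] as OpenCV has them; the pictures are not rectified), "R" (3x3) and "t" (3): a world point X has camera coordinates R X + t. Camera axes: x right, y down, z forward; pixel columns grow to the right and rows downward; lengths in m; the calibration is good to about 2 mm. A picture is of the moment at which its call begins: read the wrist's pose just before it. calibration takes no time and is no camera call; for the wrist camera it gives the pose at the moment of the call.
- job.job_done(): hands the job in, once; it reports no verdict.
Trained networks look in the newest picture that a camera, given by its name, has taken for a name from the list of things; names that differ only in an ending like _2 or _b are one class to them, and where a whole thing is asked for, a point or a joint stands for the part that bears it (a point fixed in the world has none). Each returns a list of dicts, best first, with "p" (0 to 1); they miss things now and then, are a little off and sometimes report something else, mostly with a low value. They report only what shows in the picture. A call takes as long as a camera call. They do not tell look-alikes from the thing itself.
- regions_of(camera, target): "region" (480x640 bool, what is visible of it) and "xy" ([column, row] in pixels, amid what is visible of it).
- mark_of(camera, target): "xy" ([column, row] in pixels: a listed point, or the origin of a listed thing).
The state is a dict: "clock": time; "qpos": joint angles; "qd": joint speeds; "joint_efforts": joint torques, N m; "position": TCP position; "tool_rot": TCP orientation; "force": force on the tool from outside, world axes, zero at the start; "moment": the same for the moment, N m; "grip_width": finger opening in m.
Only numpy, scipy, OpenCV 4.12 (cv2) and the standard library are available. Lean on these libraries where they do the work, as an engineer would, in place of code of your own. Each camera call takes 0.05 s, during which the arm holds its last target.

## Working session

There is one attempt and no reset: what is moved stays moved. The work goes in short steps, Python scripts to look and compute and a tool call to move; the robot and the scene stay as the last step left them, time stands still between calls to the robot, and variables do not carry over. Pictures are saved under pics/ and viewed, and the job is handed in when it is done.

Besides the shell and the picture viewer there is one more tool, called after ">>>" as name(argument=value, ...), one argument or row to a line, values as JSON. carry_out: Moves the arm, as the interface text tells. Its arguments: {"type":"object","properties":{"deltas":{"type":"array","items":{"type":"number"}},"newtons":{"type":"number"}},"required":["deltas"]}

```bash
ls; mkdir -p pics
python3 - <<'E'
from workcell import *
import cv2
print(status.observe())
for n in ("side","top","wrist"):
    im=grab_frame(n); cv2.imwrite(f"pics/{n}0.png",im[:,:,::-1])
    print(n,calibration(n))
E
```

```text
pics
{'clock': 0.0, 'qpos': array([ 1.17883804,  0.52205458, -0.0363319 ,  1.59998107,  0.0212003 ,
        1.0210984 , -0.11281913]), 'qd': array([ 7.42022596e-04, -2.01250986e-03, -1.55429291e-03, -2.01412609e-03,
       -1.72674072e-04, -3.52646215e-05, -4.38777159e-04]), 'joint_efforts': array([-3.97163903e-04, -9.27116776e+01,  1.97961174e+00, -3.69925368e+01,
        1.77541684e-02,  8.30771634e-03, -3.55557188e-05]), 'position': array([ 0.19751085, -0.59262382,  0.23071005]), 'tool_rot': array([ 3.14151268e+00,  1.15363267e-03, -1.24906363e+00]), 'force': array([ 0.4390439 , -0.31361529, -0.009457  ]), 'moment': array([-0.0106411 , -0.05347648,  0.00477431]), 'grip_width': 0.08527909174683937}
side {'fov_y': 47.8467184571095, 'cx': 323.3352562446089, 'cy': 232.0648296428387, 'D': array([-0.06038813,  0.        ,  0.        ,  0.        ,  0.        ]), 'R': array([[-0.99747097, -0.07031473, -0.01036868],
       [-0.02864928,  0.5312708 , -0.84671752],
       [ 0.06504529, -0.84427909, -0.53194167]]), 't': array([0.51275515, 0.04442855, 1.5567601 ])}
top {'fov_y': 50.90329855174682, 'cx': 314.054296278317, 'cy': 238.3929400426148, 'D': array([-0.10481356,  0.        ,  0.        ,  0.        ,  0.        ]), 'R': array([[ 0.02561919, -0.99955531,  0.01525897],
       [-0.9894419 , -0.02753216, -0.14229092],
       [ 0.14264776, -0.01145248, -0.98970726]]), 't': array([0.07818612, 0.52569991, 1.16949522])}
wrist {'fov_y': 60.34248471535144, 'cx': 311.5881038808278, 'cy': 236.25941733408368, 'D': array([-0.06046666,  0.        ,  0.        ,  0.        ,  0.        ]), 'R': array([[ 3.14954956e-01, -9.49106603e-01, -1.77726805e-04],
       [-9.17102407e-01, -3.04382775e-01,  2.57437957e-01],
       [-2.44390161e-01, -8.09183666e-02, -9.66294814e-01]]), 't': array([-0.62387333, -0.03412144,  0.37822114])}
```

View pics/top0.png

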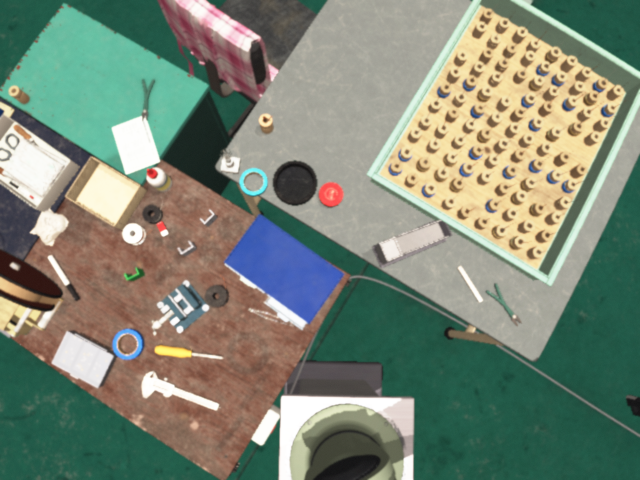

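View pics/side0.png

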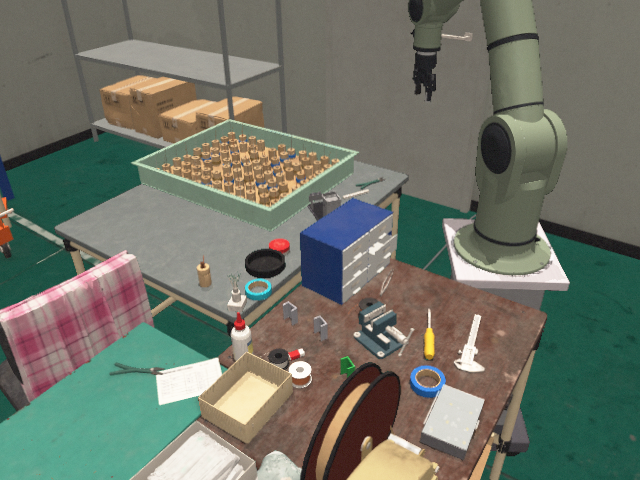

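```bash
cat > h.py <<'E'
from workcell import *
import numpy as np, cv2
def K(c):
    f=240/np.tan(np.radians(c['fov_y']/2)); return np.array([[f,0,c['cx']],[0,f,c['cy']],[0,0,1.]])
def ray(n,xy,c=None):
    c=c or calibration(n)
    u=cv2.undistortPoints(np.array([[xy]],float),K(c),c['D'])[0,0]
    R=c['R'];d=R.T@np.array([u[0],u[1],1]);o=-R.T@c['t'];return o,d
def atz(n,xy,z,c=None):
    o,d=ray(n,xy,c);return o+d*(z-o[2])/d[2]
def proj(n,P,c=None):
    c=c or calibration(n)
    return cv2.projectPoints(np.array(P,float).reshape(-1,1,3),cv2.Rodrigues(c['R'])[0],c['t'],K(c),c['D'])[0].reshape(-1,2)
E
python3 - <<'E'
from h import *
for n in("top","side"):
    grab_frame(n)
    for t,z in(("chute",0),("landing",.097),("stop",.022),("clip_a_center",.023),("flux_tin",0),("spool_c",0),("eraser",0),("solder_stick",0)):
        for m in mark_of(n,t): print(n,t,round(m['p'],2),np.round(m['xy'],1),np.round(atz(n,m['xy'],z),4))
E
```

```text
top chute 0.91 [409.6 243. ] [ 0.5238 -0.1454  0.    ]
top chute 0.26 [389.3 247.8] [ 0.5104 -0.0948  0.    ]
top landing 0.6 [389.3 247.9] [ 0.4977 -0.0789  0.097 ]
top stop 0.93 [443.  230.2] [ 0.5547 -0.2239  0.022 ]
top clip_a_center 0.7 [184.7 250.4] [0.4874 0.4042 0.023 ]
top clip_a_center 0.45 [134.9 272.9] [0.4291 0.5229 0.023 ]
top flux_tin 0.88 [330.7 196.2] [0.6365 0.0529 0.    ]
top flux_tin 0.46 [442.8 229.6] [ 0.5599 -0.2295  0.    ]
top spool_c 0.88 [216.4 291.8] [0.3908 0.3261 0.    ]
top eraser 0.64 [164.2 230.4] [0.5385 0.4645 0.    ]
top solder_stick 0.74 [466.2 282.5] [ 0.4291 -0.2872  0.    ]
side chute 0.7 [322.3 218.9] [ 0.5267 -0.1333  0.    ]
side chute 0.62 [320.2 326.5] [0.4958 0.3648 0.    ]
side landing 0.77 [330.6 199.4] [ 0.4974 -0.0852  0.097 ]
side landing 0.61 [295.5 357.4] [0.5283 0.5645 0.097 ]
side stop 0.62 [313.3 196.7] [ 0.5637 -0.2375  0.022 ]
side clip_a_center 0.7 [344.5 369.8] [0.4325 0.5213 0.023 ]
side clip_a_center 0.67 [321.4 330.4] [0.4898 0.4032 0.023 ]
side flux_tin 0.64 [279.3 251.4] [0.6368 0.0551 0.    ]
side spool_c 0.42 [367.1 316.2] [ 0.3849  0.3214 -0.    ]
side solder_stick 0.49 [355.  196.2] [ 0.4271 -0.2889  0.    ]
```

Run:
```python
import cv2
t=cv2.imread("pics/top0.png")
a=cv2.resize(t[180:320,100:260],None,fx=5,fy=5,interpolation=cv2.INTER_CUBIC)[:600]
b=cv2.resize(t[180:320,360:520],None,fx=5,fy=5,interpolation=cv2.INTER_CUBIC)[:600]
cv2.imwrite("pics/c1.png",cv2.resize(t[190:310,110:270],(800,600),interpolation=cv2.INTER_CUBIC));cv2.imwrite("pics/c2.png",cv2.resize(t[190:310,360:520],(800,600),interpolation=cv2.INTER_CUBIC))
s=cv2.imread("pics/side0.png")
cv2.imwrite("pics/c3.png",cv2.resize(s[180:390,220:500],(800,600),interpolation=cv2.INTER_CUBIC))
```

```text
(no output)
```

View pics/c1.png

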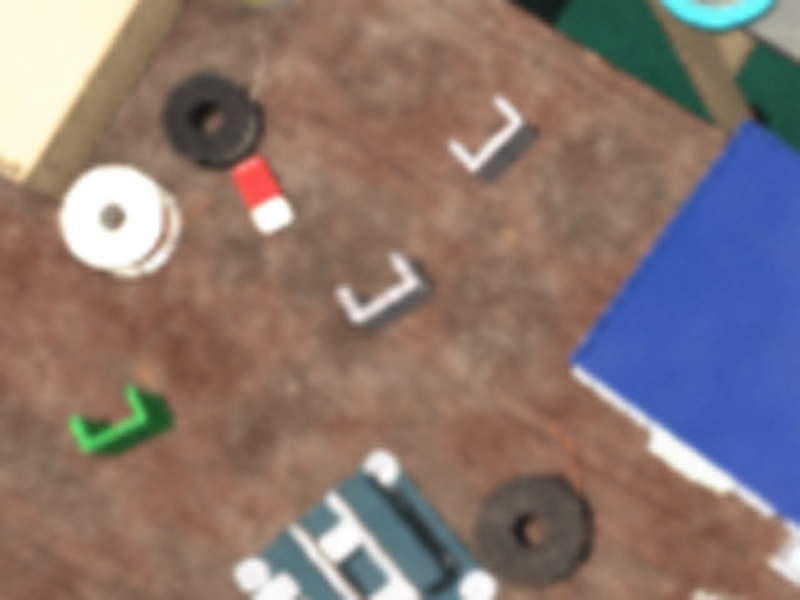

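View pics/c2.png

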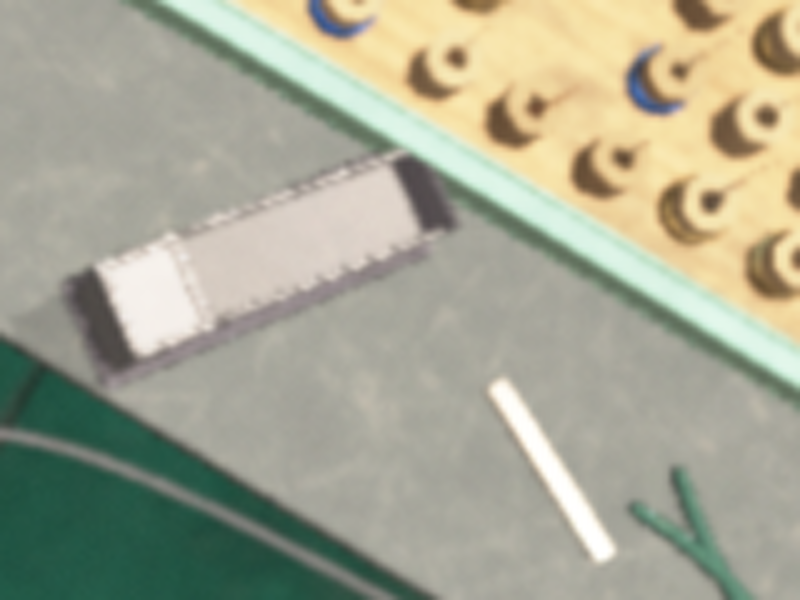

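View pics/c3.png

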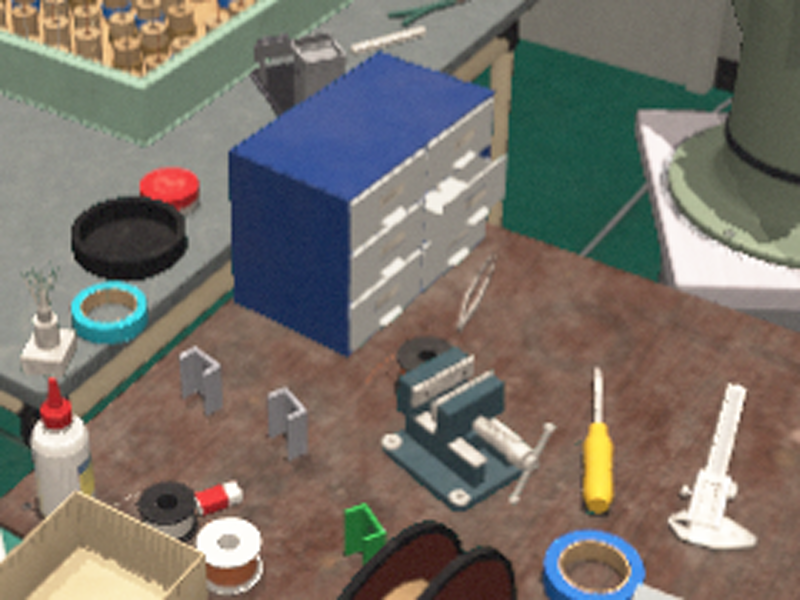

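Run:
```python
from h import *
def tri(a,b):
    o1,d1=ray("top",a);o2,d2=ray("side",b)
    d1/=np.linalg.norm(d1);d2/=np.linalg.norm(d2)
    s=np.linalg.lstsq(np.c_[d1,-d2],o2-o1,rcond=None)[0]
    p,q=o1+s[0]*d1,o2+s[1]*d2;return (p+q)/2,np.linalg.norm(p-q)
print("cab",tri((225,262.4),(342.5,250)))
print("cab far",tri((262,216),(220+232*.35,180+152*.35)))
for L in ([(360,320),(420,285),(340,292),(400,257)],[(475,172),(525,125),(452,145),(500,98)]):
    P=[atz("top",(110+x/5,190+y/5),.046)[:2] for x,y in L]
    P=np.array(P);print(P.round(4)); w=P[1]-P[0];d=(P[0]+P[1]-P[2]-P[3])/2
    print("c",P.mean(0),"w",np.hypot(*w),np.degrees(np.arctan2(w[1],w[0])),"d",np.hypot(*d),np.degrees(np.arctan2(d[1],d[0])))
# chute: landing & stop
for n,l,s in(("top",(389.3,247.9),(443,230.2)),("side",(330.6,199.4),(313.3,196.7))):
    d=(atz(n,l,.097)-atz(n,s,.022))[:2]; print(n,np.hypot(*d),np.degrees(np.arctan2(d[1],d[0])))
c=calibration("wrist");print(-c['R'].T@c['t'])
def box(P):return
```

```text
cab (array([0.44799562, 0.28146897, 0.16458923]), np.float64(0.0005481452075871439))
cab far (array([0.55189204, 0.20722377, 0.16039955]), np.float64(0.0011088762300789053))
[[0.476  0.4045]
 [0.4936 0.3767]
 [0.4891 0.4149]
 [0.5067 0.3871]]
c [0.49134714 0.39582366] w 0.032814903005925156 -57.70601675058053 d 0.016741973383559827 -141.5560078403209
[[0.5486 0.3535]
 [0.5721 0.3308]
 [0.5614 0.3654]
 [0.5849 0.3436]]
c [0.56676415 0.3483158 ] w 0.03267293467691784 -44.134810399796805 d 0.0177749435477212 -136.14996513491485
top 0.15581960627546054 111.46807940164722
side 0.16617809216173818 113.53072615770856
[ 0.25767043 -0.57201532  0.37457279]
```

```bash
cat >> h.py <<'E'
def plan(start,wps,g,step=4.0,ang=7.0):
    """start (x,y,z,yawdeg); wps list; prints rows"""
    p=np.array(start,float);rows=[]
    for w in wps:
        w=np.array(w,float)
        d=w[:3]-p[:3];a=w[3]-p[3]
        n=max(1,int(np.ceil(np.linalg.norm(d)*100/step)),int(np.ceil(abs(a)/ang)))
        for i in range(n):
            rem=(w-p)/(n-i)
            y=np.radians(p[3]);c,s=np.cos(y),np.sin(y)
            v=np.round(np.array([c*rem[0]+s*rem[1],s*rem[0]-c*rem[1],-rem[2]])*100,2);t=np.round(-rem[3],1)
            rows.append([g,*v.tolist(),float(t)])
            p[:3]+=np.array([c*v[0]+s*v[1],s*v[0]-c*v[1],-v[2]])/100;p[3]-=t
    print(len(rows),"rows, end",p.round(4))
    for i in range(0,len(rows),20): print(", ".join(",".join("%g"%x for x in r) for r in rows[i:i+20]))
    return p
def pose():
    s=status.observe();r=s['tool_rot'];return (*s['position'],np.degrees(r[2]))
E
python3 -c "
from h import *
plan(pose(),[(.515,-.14,.25,22.5)],1)"
```

```text
14 rows, end [ 0.515  -0.14    0.25   22.5321]
1,-2.35,-3.17,-0.13,-6.7, 1,-1.97,-3.43,-0.13,-6.7, 1,-1.55,-3.63,-0.13,-6.7, 1,-1.12,-3.79,-0.13,-6.7, 1,-0.67,-3.89,-0.13,-6.7, 1,-0.21,-3.95,-0.14,-6.7, 1,0.25,-3.94,-0.13,-6.7, 1,0.71,-3.89,-0.14,-6.7, 1,1.16,-3.78,-0.13,-6.7, 1,1.59,-3.61,-0.14,-6.8, 1,2.01,-3.4,-0.13,-6.7, 1,2.39,-3.14,-0.14,-6.8, 1,2.75,-2.84,-0.13,-6.7, 1,3.06,-2.5,-0.14,-6.8
```

>>> carry_out(
  deltas=[1,-2.35,-3.17,-0.13,-6.7,1,-1.97,-3.43,-0.13,-6.7,1,-1.55,-3.63,-0.13,-6.7,1,-1.12,-3.79,-0.13,-6.7,1,-0.67,-3.89,-0.13,-6.7,1,-0.21,-3.95,-0.14,-6.7,1,0.25,-3.94,-0.13,-6.7,1,0.71,-3.89,-0.14,-6.7,1,1.16,-3.78,-0.13,-6.7,1,1.59,-3.61,-0.14,-6.8,1,2.01,-3.4,-0.13,-6.7,1,2.39,-3.14,-0.14,-6.8,1,2.75,-2.84,-0.13,-6.7,1,3.06,-2.5,-0.14,-6.8,1,0,0,0,0,1,0,0,0,0,1,0,0,0,0],
)

```text
clock: 2.47
position: [0.5148, -0.1403, 0.2498]
tool_rot: [-3.142, 0.0, 0.393]
force: [-0.2, -0.2, -0.5]
grip_width: 0.0852
```

Run:
```python
from h import *
print(pose(),status.observe()['qpos'])
c=calibration("wrist");im=grab_frame("wrist");cv2.imwrite("pics/w1.png",im[:,:,::-1])
np.save("w1c.npy",c,allow_pickle=True)
for t,z in(("chute",0),("landing",.097),("stop",.022)):
    for m in mark_of("wrist",t): print(t,m['p'],m['xy'],atz("wrist",m['xy'],z,c))
```

```text
(np.float64(0.5148056951501795), np.float64(-0.14028236015955176), np.float64(0.2498463947039919), np.float64(22.49416454352591)) [ 0.58396388  0.40130764 -0.56695203  1.79816269  0.24988087  1.0143746
  0.31235451]
chute 0.66 [321.6, 209.7] [ 0.52710847 -0.14871331  0.        ]
landing 0.57 [320.0, 132.4] [ 0.49524296 -0.0814345   0.097     ]
stop 0.93 [322.5, 290.9] [ 0.5566337 -0.2180834  0.022    ]
```

View pics/w1.png

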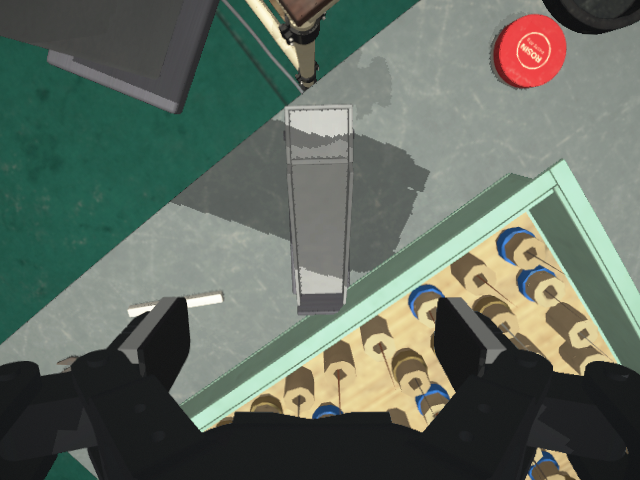

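Run:
```python
from h import *
c=np.load("w1c.npy",allow_pickle=True).item()
im=cv2.imread("pics/w1.png")
# model overlay
x0,y0,yaw=.5265,-.147,np.radians(112.5)
def W(p):
    p=np.array(p,float)/1000;cc,s=np.cos(yaw),np.sin(yaw)
    return np.c_[x0+cc*p[:,0]-s*p[:,1],y0+s*p[:,0]+cc*p[:,1],p[:,2]]
sl=lambda x:22+(x+78)*np.tan(np.pi/6)
lines=[[(92,23,105),(92,-23,105)],[(89,20,97),(89,-20,97)],[(56,20,101),(56,-20,101)],[(52,20,101),(52,-20,101)],[(-78,20,22),(-78,-20,22)],
[(52,20,97),(-78,20,22)],[(52,-20,97),(-78,-20,22)],[(56,20,97),(89,20,97)],[(56,-20,97),(89,-20,97)],[(90,29,0),(90,-29,0)],[(-90,29,0),(-90,-29,0)]]
big=cv2.resize(im[90:330,250:400],None,fx=4,fy=4,interpolation=cv2.INTER_CUBIC)
raw=big.copy()
for l in lines:
    q=((proj("wrist",W(l),c)-[250,90]+.5)*4).astype(int);cv2.line(big,tuple(map(int,q[0])),tuple(map(int,q[1])),(0,0,255),1)
o=np.hstack([raw,big]);cv2.imwrite("pics/o1.png",cv2.resize(o,None,fx=.62,fy=.62,interpolation=cv2.INTER_AREA))
cv2.imwrite("pics/o1a.png",raw[:520,:]);cv2.imwrite("pics/o1b.png",big[:520,:])
```

```text
(no output)
```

View pics/o1.png

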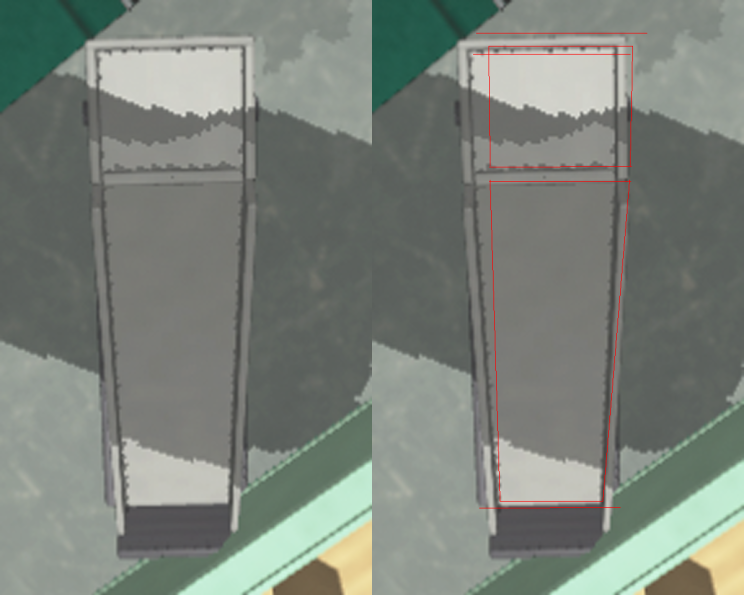

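View pics/o1b.png

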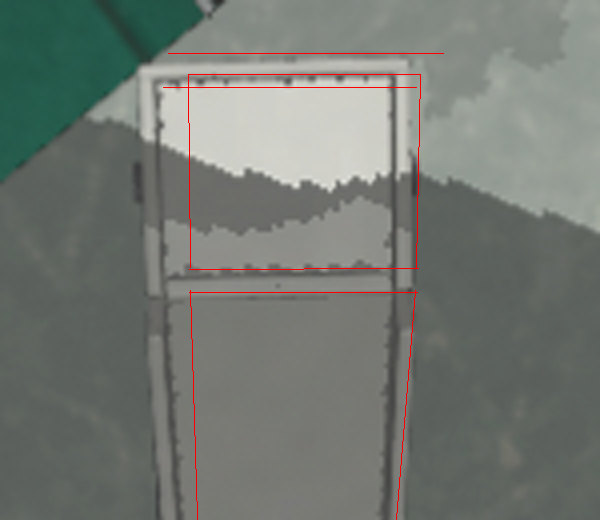

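View pics/o1a.png

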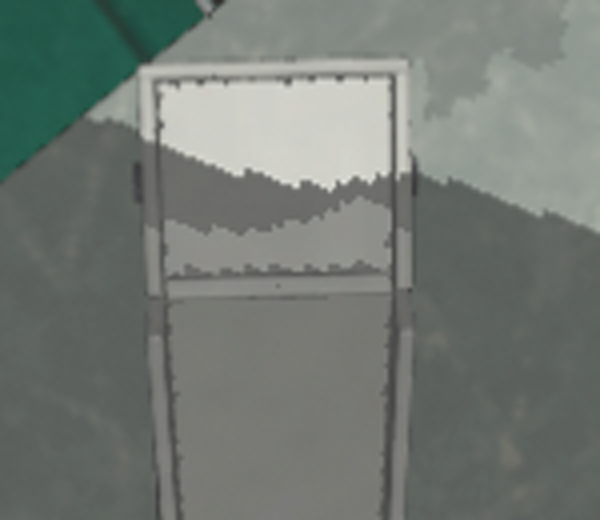

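Run:
```python
from h import *
from scipy.optimize import least_squares
c=np.load("w1c.npy",allow_pickle=True).item()
M=[(92,23,105,139,66),(92,-23,105,411,60),(89,20,105,158,78),(89,-20,105,395,74),(56,20,101,165,278),(56,-20,101,393,270),(52,20,101,163,299),(52,-20,101,395,292),(-78,20,22,205,816),(-78,-20,22,371,813)]
M=np.array(M,float);P=M[:,:3]/1000;uv=M[:,3:]/4+[250,90]-.5
def W(q):
    cc,s=np.cos(q[2]),np.sin(q[2]);return np.c_[q[0]+cc*P[:,0]-s*P[:,1],q[1]+s*P[:,0]+cc*P[:,1],P[:,2]]
f=lambda q:(proj("wrist",W(q),c)-uv).ravel()
r=least_squares(f,[.5265,-.147,1.963]);print(r.x,np.degrees(r.x[2]));print(f(r.x).reshape(-1,2).round(2))
q=r.x
L=lambda x:q[:2]+x/1000*np.array([np.cos(q[2]),np.sin(q[2])])
print("landing",L(72.5),"clip place x=66.5",L(66.5))
np.save("chute.npy",q)
# go to view clips: tool yaw target 125ish
plan(pose(),[(.56,.1,.27,60),(.50,.34,.27,125)],.5)
```

```text
[ 0.52438068 -0.14890588  1.99070696] 114.05910701142689
[[-0.35 -0.59]
 [ 0.31 -1.09]
 [-0.45  0.89]
 [-0.12  0.16]
 [ 0.07 -0.01]
 [ 0.29  0.36]
 [ 0.8   0.5 ]
 [-0.17  0.63]
 [-0.18 -0.4 ]
 [-0.32 -0.76]]
landing [ 0.49482396 -0.08270429] clip place x=66.5 [ 0.49727004 -0.08818304]
17 rows, end [  0.5    0.34   0.27 125.02]
0.5,1.91,-2.94,-0.28,-5.4, 0.5,2.18,-2.74,-0.29,-5.4, 0.5,2.43,-2.52,-0.28,-5.4, 0.5,2.66,-2.29,-0.29,-5.3, 0.5,2.85,-2.03,-0.28,-5.4, 0.5,3.03,-1.75,-0.29,-5.3, 0.5,3.19,-1.46,-0.28,-5.4, 0.5,1.78,-1.72,-0,-6.5, 0.5,1.96,-1.51,-0,-6.5, 0.5,2.12,-1.27,-0,-6.5, 0.5,2.25,-1.03,-0,-6.5, 0.5,2.35,-0.77,-0,-6.5, 0.5,2.42,-0.49,-0,-6.5, 0.5,2.47,-0.22,-0,-6.5, 0.5,2.47,0.07,-0,-6.5, 0.5,2.45,0.34,-0,-6.5, 0.5,2.4,0.62,-0,-6.5
```

Run:
```python
from h import *
plan(pose(),[(.56,.1,.27,60),(.565,.41,.26,127)],.5)
```

```text
17 rows, end [  0.565   0.41    0.26  127.02 ]
0.5,1.91,-2.94,-0.28,-5.4, 0.5,2.18,-2.74,-0.29,-5.4, 0.5,2.43,-2.52,-0.28,-5.4, 0.5,2.66,-2.29,-0.29,-5.3, 0.5,2.85,-2.03,-0.28,-5.4, 0.5,3.03,-1.75,-0.29,-5.3, 0.5,3.19,-1.46,-0.28,-5.4, 0.5,2.71,-1.51,0.1,-6.7, 0.5,2.87,-1.18,0.1,-6.7, 0.5,2.98,-0.84,0.1,-6.7, 0.5,3.06,-0.48,0.1,-6.7, 0.5,3.1,-0.12,0.1,-6.7, 0.5,3.09,0.24,0.1,-6.7, 0.5,3.04,0.6,0.1,-6.7, 0.5,2.95,0.95,0.1,-6.7, 0.5,2.82,1.29,0.1,-6.7, 0.5,2.66,1.61,0.1,-6.7
```

>>> carry_out(
  deltas=[0.5,1.91,-2.94,-0.28,-5.4,0.5,2.18,-2.74,-0.29,-5.4,0.5,2.43,-2.52,-0.28,-5.4,0.5,2.66,-2.29,-0.29,-5.3,0.5,2.85,-2.03,-0.28,-5.4,0.5,3.03,-1.75,-0.29,-5.3,0.5,3.19,-1.46,-0.28,-5.4,0.5,2.71,-1.51,0.1,-6.7,0.5,2.87,-1.18,0.1,-6.7,0.5,2.98,-0.84,0.1,-6.7,0.5,3.06,-0.48,0.1,-6.7,0.5,3.1,-0.12,0.1,-6.7,0.5,3.09,0.24,0.1,-6.7,0.5,3.04,0.6,0.1,-6.7,0.5,2.95,0.95,0.1,-6.7,0.5,2.82,1.29,0.1,-6.7,0.5,2.66,1.61,0.1,-6.7,0.5,0,0,0,0,0.5,0,0,0,0,0.5,0,0,0,0],
)

```text
clock: 4.33
position: [0.5648, 0.4102, 0.2596]
tool_rot: [-3.141, 0.001, 2.217]
force: [0.3, -0.4, -0.3]
grip_width: 0.0644
```

Run:
```python
from h import *
print(pose(),status.observe()['qpos'])
c=calibration("wrist");im=grab_frame("wrist");cv2.imwrite("pics/w2.png",im[:,:,::-1])
np.save("w2c.npy",c,allow_pickle=True)
for m in mark_of("wrist","clip_a_center"): print(m['p'],m['xy'],atz("wrist",m['xy'],.023,c))
```

```text
(np.float64(0.5647638760052788), np.float64(0.41019549809273037), np.float64(0.2596351745598998), np.float64(127.01198979500752)) [-0.19948068  0.77827243 -0.95961515  1.31587902  0.62901229  1.35964104
  1.07201106]
0.88 [344.1, 128.1] [0.49483945 0.39496454 0.023     ]
0.59 [500.3, 152.6] [0.42486889 0.52241661 0.023     ]
```

View pics/w2.png

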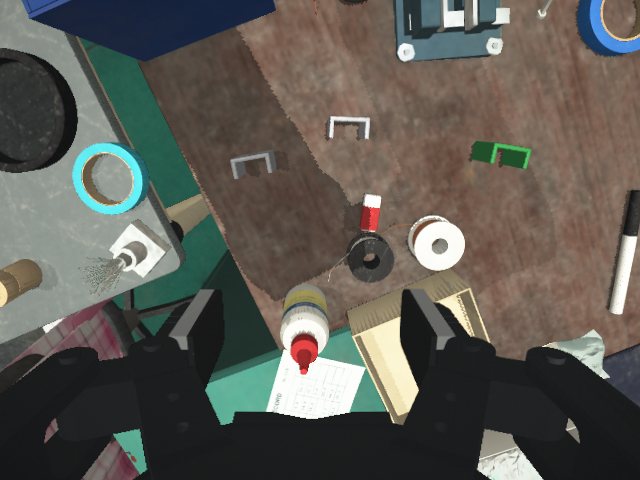

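Run:
```python
import cv2
im=cv2.imread("pics/w2.png")
a=cv2.resize(im[105:155,315:381],None,fx=6,fy=6,interpolation=cv2.INTER_CUBIC)
b=cv2.resize(im[140:190,220:286],None,fx=6,fy=6,interpolation=cv2.INTER_CUBIC)
import numpy as np
cv2.imwrite("pics/o2.png",np.hstack([a,b]))
```

```text
(no output)
```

View pics/o2.png

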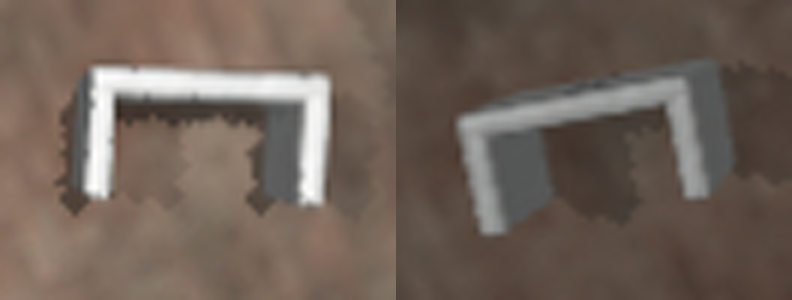

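Run:
```python
from h import *
from scipy.optimize import least_squares
c=np.load("w2c.npy",allow_pickle=True).item()
# clip frame: back at x=+9, z top .046 ; image left corner first
P=np.array([(9,-17),(9,17),(-9,-17),(-9,17)],float)/1000
for name,o,pts in(("A",(315,105),[(90,69),(329,77),(84,198),(325,206)]),("B",(220,140),[(65,122),(292,81),(87,234),(314,197)])):
    uv=np.array(pts)/6+o-.4
    best=None
    for sg in(1,-1):
        def W(q):
            cc,s=np.cos(q[2]),np.sin(q[2]);y=sg*P[:,1];return np.c_[q[0]+cc*P[:,0]-s*y,q[1]+s*P[:,0]+cc*y,np.full(4,.046)]
        f=lambda q:(proj("wrist",W(q),c)-uv).ravel()
        r=least_squares(f,[.53,.37,np.radians(-140)])
        if best is None or r.cost<best[0].cost: best=(r,f(r.x).reshape(-1,2))
    print(name,best[0].x[:2],np.degrees(best[0].x[2]),best[1].round(1).tolist())
```

```text
A [0.49293953 0.39663947] -144.64196332282341 [[-0.3, -0.2], [0.5, -0.3], [-0.1, 0.3], [-0.1, 0.2]]
B [0.56875607 0.34925856] -133.6911797515524 [[-0.8, -1.0], [0.3, -0.8], [-0.1, 1.1], [0.6, 0.7]]
```

Run:
```python
from h import *
plan(pose(),[(.493,.3966,.2,125.4),(.493,.3966,.06,125.4),(.493,.3966,.012,125.4)],.4)
```

```text
9 rows, end [4.930000e-01 3.966000e-01 1.200000e-02 1.253742e+02]
0.4,1.1,-2.18,2,0.5, 0.4,1.08,-2.19,2,0.5, 0.4,1.06,-2.2,2,0.6, 0.4,0,-0,3.5,-0, 0.4,0,-0,3.5,-0, 0.4,0,-0,3.5,-0, 0.4,0,-0,3.5,-0, 0.4,0,-0,2.4,-0, 0.4,0,-0,2.4,-0
```

>>> carry_out(
  deltas=[0.4,1.1,-2.18,2,0.5,0.4,1.08,-2.19,2,0.5,0.4,1.06,-2.2,2,0.6,0.4,0,0,3.5,0,0.4,0,0,3.5,0,0.4,0,0,3.5,0,0.4,0,0,3.0,0,0.4,0,0,0,0,0.4,0,0,0,0,0.4,0,0,0,0],
)

```text
clock: 5.27
position: [0.4931, 0.3982, 0.067]
tool_rot: [3.14, -0.0, 2.19]
force: [-0.9, 0.2, 0.8]
grip_width: 0.0598
```

Run:
```python
from h import *
print(pose())
c=calibration("wrist");im=grab_frame("wrist");cv2.imwrite("pics/w3.png",im[:,:,::-1])
```

```text
(np.float64(0.4930762189970243), np.float64(0.39823323769816976), np.float64(0.06701279342060817), np.float64(125.47026373467799))
```

View pics/w3.png

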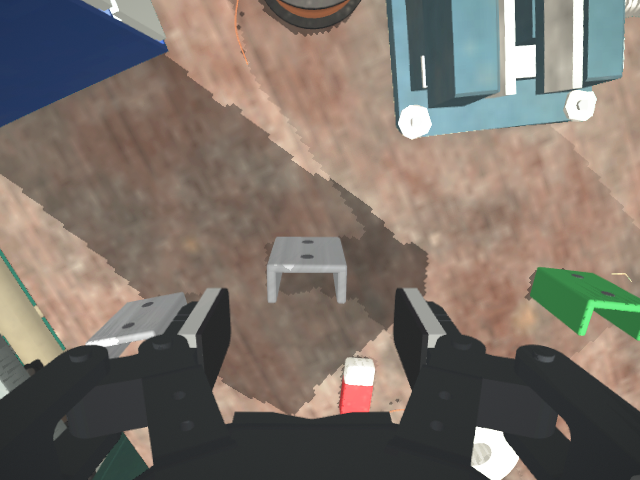

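>>> carry_out(
  deltas=[0.4,-0.13,-0.09,2,0,0.4,0,0,2,0,0.4,0,0,1.5,0,0.4,0,0,0,0,-0.3,0,0,0,0,-0.5,0,0,0,0,-0.5,0,0,0,0,-0.5,0,0,0,0,-0.5,0,0,0,0,-0.5,0,0,0,0],
  newtons=40,
)

```text
clock: 6.15
position: [0.4928, 0.3971, 0.0115]
tool_rot: [3.14, -0.0, 2.191]
force: [-1.5, -0.7, 8.1]
grip_width: 0.0335
```

Run:
```python
from h import *
print(pose())
c=calibration("wrist");im=grab_frame("wrist");cv2.imwrite("pics/w4.png",im[:,:,::-1])
```

```text
(np.float64(0.4928044627661518), np.float64(0.3970521861545189), np.float64(0.011454758898425916), np.float64(125.52645744415493))
```

View pics/w4.png

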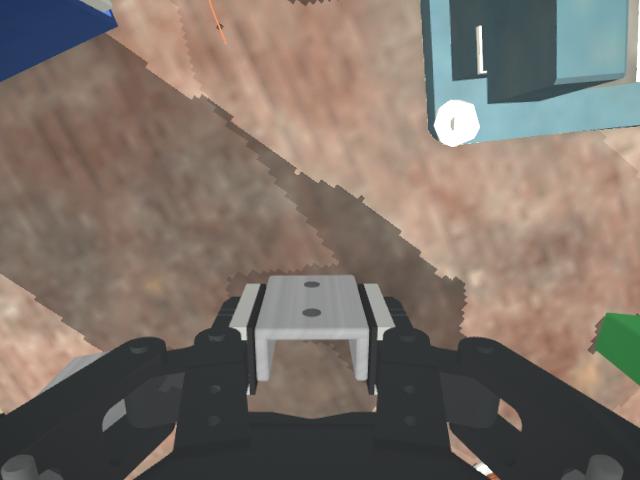

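Run:
```python
from h import *
plan(pose(),[(.493,.397,.27,125.5),(.56,.15,.275,80),(.4973,-.0882,.25,24.06),(.4973,-.0882,.16,24.06)],-.5)
```

```text
25 rows, end [ 0.4973 -0.0882  0.16   24.0315]
-0.5,-0,0,-3.69,0, -0.5,-0,0,-3.69,0, -0.5,-0,0,-3.69,0, -0.5,-0,0,-3.7,0, -0.5,-0,0,-3.69,0, -0.5,-0.01,0.01,-3.7,0, -0.5,-0,0,-3.69,0, -0.5,-3.43,-1.27,-0.07,6.5, -0.5,-3.55,-0.88,-0.07,6.5, -0.5,-3.63,-0.47,-0.07,6.5, -0.5,-3.65,-0.05,-0.07,6.5, -0.5,-3.64,0.36,-0.07,6.5, -0.5,-3.57,0.77,-0.08,6.5, -0.5,-3.47,1.17,-0.07,6.5, -0.5,-3.07,-0.26,0.31,7, -0.5,-3.08,0.12,0.31,7, -0.5,-3.04,0.49,0.31,7, -0.5,-2.95,0.86,0.31,7, -0.5,-2.83,1.21,0.31,7, -0.5,-2.66,1.55,0.32,7
-0.5,-2.45,1.87,0.31,7, -0.5,-2.2,2.15,0.32,7, -0.5,-0,-0,3,-0, -0.5,-0,-0,3,-0, -0.5,-0.01,-0,3,-0
```

>>> carry_out(
  deltas=[-0.5,0,0,-3.69,0,-0.5,0,0,-3.69,0,-0.5,0,0,-3.69,0,-0.5,0,0,-3.7,0,-0.5,0,0,-3.69,0,-0.5,0,0,-3.7,0,-0.5,0,0,-3.69,0,-0.5,-3.43,-1.27,-0.07,6.5,-0.5,-3.55,-0.88,-0.07,6.5,-0.5,-3.63,-0.47,-0.07,6.5,-0.5,-3.65,-0.05,-0.07,6.5,-0.5,-3.64,0.36,-0.07,6.5,-0.5,-3.57,0.77,-0.08,6.5,-0.5,-3.47,1.17,-0.07,6.5,-0.5,-3.07,-0.26,0.31,7,-0.5,-3.08,0.12,0.31,7,-0.5,-3.04,0.49,0.31,7,-0.5,-2.95,0.86,0.31,7,-0.5,-2.83,1.21,0.31,7],
)

```text
clock: 7.78
position: [0.5195, -0.0007, 0.2587]
tool_rot: [3.141, -0.001, 0.78]
force: [0.5, 0.3, -0.5]
grip_width: 0.0335
```

Run:
```python
from h import *
print(pose(), status.observe()['grip_width'],status.observe()['qpos'])
plan(pose(),[(.4973,-.0882,.24,24.06),(.4973,-.0882,.16,24.06)],-.5)
```

```text
(np.float64(0.5195118465000012), np.float64(-0.0007298752112537577), np.float64(0.25867132327335973), np.float64(44.69594729115781)) 0.03345379663867947 [ 0.43404481  0.39434076 -0.71527543  1.81807233  0.29743331  1.03769705
  0.3839273 ]
5 rows, end [ 0.4973 -0.0882  0.16   24.0959]
-0.5,-2.58,1.55,0.62,6.9, -0.5,-2.37,1.85,0.62,6.9, -0.5,-2.13,2.12,0.63,6.8, -0.5,-0,0,4,0, -0.5,-0,0,4,0
```

>>> carry_out(
  deltas=[-0.5,-2.66,1.55,0.32,7,-0.5,-2.45,1.87,0.31,7,-0.5,-2.2,2.15,0.32,7,-0.5,0,0,3,0,-0.5,0,0,3,0,-0.5,0,0,3,0,-0.5,0,0,0,0,-0.5,0,0,0,0,-0.5,0,0,0,0],
)

```text
clock: 8.53
position: [0.4975, -0.0886, 0.1602]
tool_rot: [3.141, -0.002, 0.42]
force: [0.1, 0.0, -0.3]
grip_width: 0.0333
```

Run:
```python
from h import *
print(pose(), status.observe()['grip_width'],status.observe()['force'])
im=grab_frame("wrist");cv2.imwrite("pics/w5.png",im[:,:,::-1])
plan(pose(),[(.4973,-.0882,.112,24.06)],-.5)
```

```text
(np.float64(0.49753382439356075), np.float64(-0.08856722954226703), np.float64(0.1601746252194647), np.float64(24.064364703901262)) 0.033292282070026574 [ 0.14229199  0.01625184 -0.2932187 ]
2 rows, end [ 0.4973 -0.0882  0.112  24.0512]
-0.5,-0.01,-0.03,2.42,-0, -0.5,-0.01,-0.04,2.42,-0
```

View pics/w5.png

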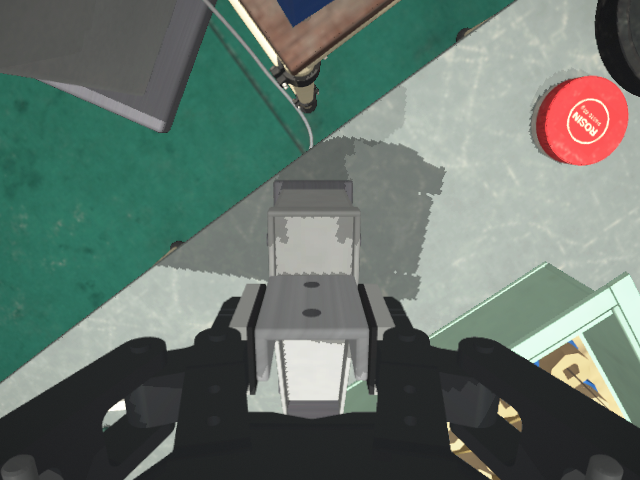

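Run:
```python
from h import *
q=np.load("chute.npy");c=calibration("wrist");p=np.array(pose()[:3])
u=np.array([np.cos(q[2]),np.sin(q[2])]);v=np.array([-u[1],u[0]])
def ch(P):d=np.array(P)[:2]-q[:2];return d@u*1000,d@v*1000
print("tcp in chute",ch(p))
im=cv2.imread("pics/w5.png")
big=cv2.resize(im[160:320,220:400],None,fx=4,fy=4,interpolation=cv2.INTER_CUBIC)
for l in [[(92,23,105),(92,-23,105)],[(89,20,105),(89,-20,105)],[(89,20,105),(56,20,105)],[(89,-20,105),(56,-20,105)]]:
    W=[[*(q[:2]+a/1000*u+b/1000*v),z/1000] for a,b,z in l]
    g=((proj("wrist",W,c)-[220,160]+.5)*4).astype(int);cv2.line(big,tuple(map(int,g[0])),tuple(map(int,g[1])),(0,0,255),1)
# clip model: top rim at tcp + .0345
zt=p[2]+.0345; a0,b0=ch(p)
for l in [[(9,17),(9,-17)],[(9,17),(-9,17)],[(9,-17),(-9,-17)],[(-9,17),(-9,-17)]]:
    W=[[*(q[:2]+(a0+a)/1000*u+(b0+b)/1000*v),zt] for a,b in l]
    g=((proj("wrist",W,c)-[220,160]+.5)*4).astype(int);cv2.line(big,tuple(map(int,g[0])),tuple(map(int,g[1])),(0,255,0),1)
cv2.imwrite("pics/o5.png",big[:600])
```

```text
tcp in chute (np.float64(65.8193029016592), np.float64(-0.1929627087847712))
```

View pics/o5.png

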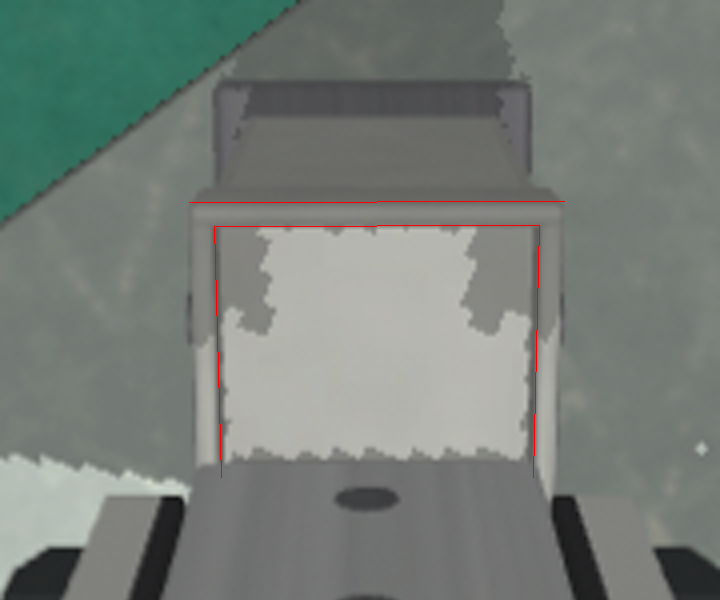

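```bash
python3 - <<'E'
from h import *
p=np.array(pose());t=np.radians(p[3]);X=np.array([np.cos(t),np.sin(t),0]);Y=np.array([np.sin(t),-np.cos(t),0])
for l in(.017,-.017):
  for d in(-.009,.009):
    for h in (.0345,):
      print(l,d,proj("wrist",[p[:3]+X*l+Y*d+[0,0,h]]).round(1))
E
python3 -c "
import cv2
im=cv2.imread('pics/w5.png')
cv2.imwrite('pics/o6.png',cv2.resize(im[265:405,225:400],None,fx=4,fy=4,interpolation=cv2.INTER_CUBIC))"
```

```text
0.017 -0.009 [[375.1 328.8]]
0.017 0.009 [[372.5 382.1]]
-0.017 -0.009 [[258.4 329.2]]
-0.017 0.009 [[260.7 382.4]]
```

View pics/o6.png

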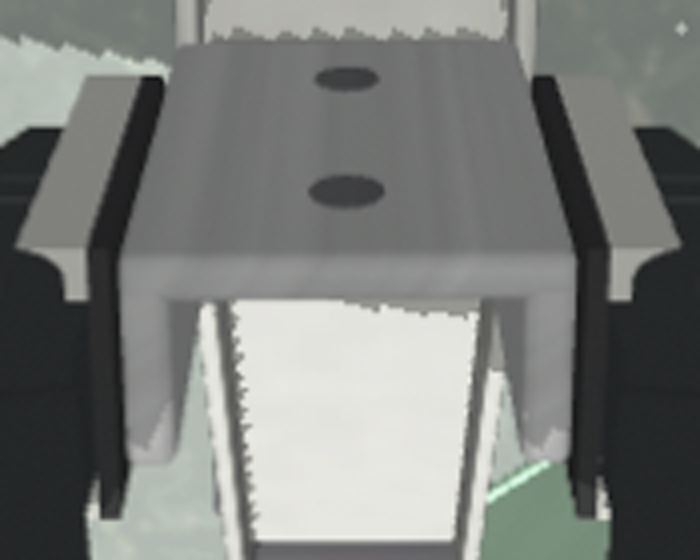

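>>> carry_out(
  deltas=[-0.5,0.13,-0.12,1,0,-0.5,0,0,2,0,-0.5,0,0,1.5,0,-0.5,0,0,0.3,0,-0.5,0,0,0.2,0,-0.5,0,0,0.1,0,-0.5,0,0,0,0],
)

```text
clock: 9.17
position: [0.4981, -0.0872, 0.1087]
tool_rot: [3.14, -0.001, 0.42]
force: [-1.6, -0.1, 4.3]
grip_width: 0.0335
```

>>> carry_out(
  deltas=[-0.1,0,0,0,0,0.1,0,0,0,0,0.3,0,0,0,0,0.3,0,0,0,0,0.3,0,0,0,0],
)

```text
clock: 9.58
position: [0.4975, -0.0873, 0.1076]
tool_rot: [3.141, -0.0, 0.419]
force: [-1.6, -0.1, 0.2]
grip_width: 0.0556
```

Run:
```python
from h import *
print(pose(), status.observe()['grip_width'],status.observe()['force'])
im=grab_frame("wrist");cv2.imwrite("pics/w6.png",im[:,:,::-1])
```

```text
(np.float64(0.49752487132314516), np.float64(-0.08727507912026942), np.float64(0.10756505616470612), np.float64(24.029782074781135)) 0.0556097389223588 [-1.57852738 -0.13036176  0.16626794]
```

View pics/w6.png

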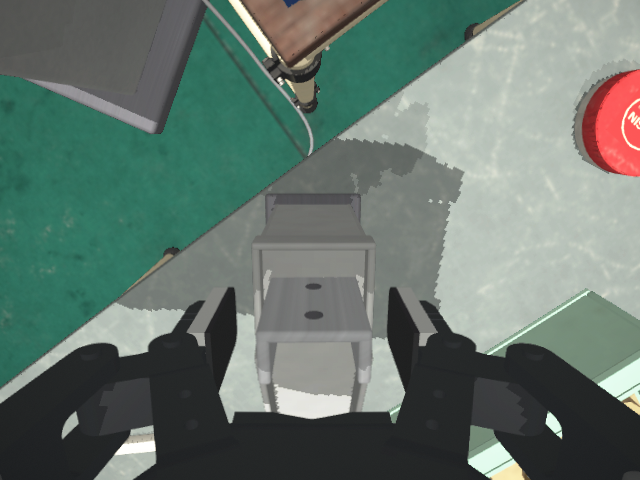

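>>> carry_out(
  deltas=[0.3,0,0,-3,0,0.3,0,0,-3,0,0.3,0,-2.5,0,0,-1,0,-2.5,0,0,-1,0,0,0,0,-1,0,0,0,0,-1,0,0,0,0,-1,0,0,0,0,-1,0,0,1.8,0,-1,0,0,1.8,0,-1,0,0,0,0,-1,0,0,0,0],
)

```text
clock: 10.63
position: [0.4767, -0.0418, 0.131]
tool_rot: [-3.14, 0.001, 0.419]
force: [0.2, -0.2, 1.4]
grip_width: -0.0003
```

Run:
```python
from h import *
q=np.load("chute.npy");p=np.array(pose());u=np.array([np.cos(q[2]),np.sin(q[2])]);print((p[:2]-q[:2])@u)
print(pose(), status.observe()['grip_width'],status.observe()['force'])
im=grab_frame("wrist");cv2.imwrite("pics/w7.png",im[:,:,::-1])
im=grab_frame("side");cv2.imwrite("pics/s7.png",cv2.resize(im[120:270,240:440,::-1],None,fx=4,fy=4,interpolation=cv2.INTER_CUBIC))
```

```text
0.11717958333875088
(np.float64(0.47674956524654394), np.float64(-0.04184349323122779), np.float64(0.13101160429769032), np.float64(24.01307422123306)) -0.0002558218082309389 [ 0.22880123 -0.23767358  1.42218096]
```

View pics/w7.png

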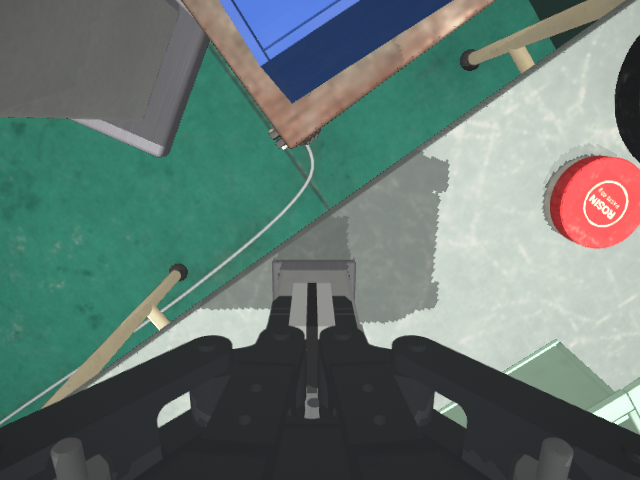

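View pics/s7.png

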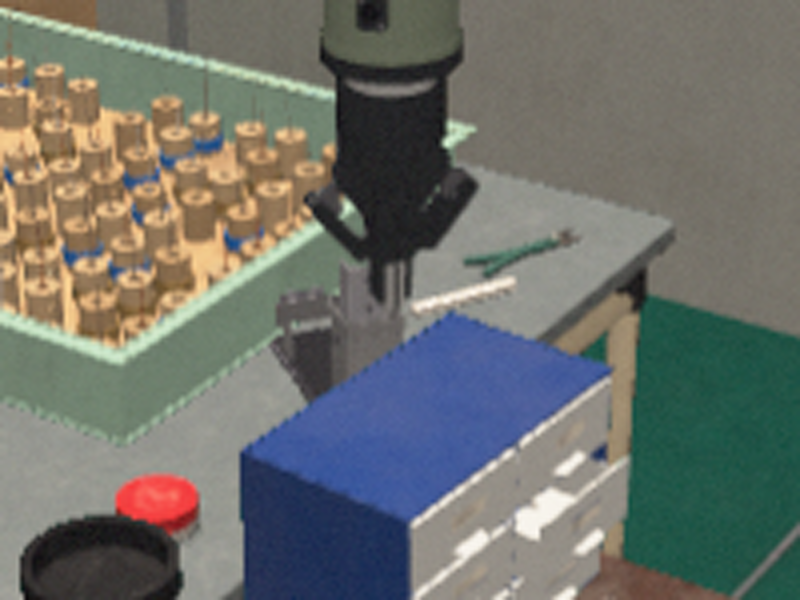

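>>> carry_out(
  deltas=[-1,0,1,0,0,-1,0,1,0,0,-1,0,0.7,0,0,-1,0,0.7,0,0,-1,0,0.7,0,0,-1,0,0.7,0,0,-1,0,0.7,0,0,-1,0,0,0,0],
)

```text
clock: 11.4
position: [0.4999, -0.0933, 0.1313]
tool_rot: [3.141, 0.0, 0.418]
force: [-0.0, 0.5, -1.0]
grip_width: -0.0
```

Run:
```python
from h import *
q=np.load("chute.npy");p=np.array(pose());u=np.array([np.cos(q[2]),np.sin(q[2])]);print((p[:2]-q[:2])@u)
print(status.observe()['force'])
im=grab_frame("side");cv2.imwrite("pics/s8.png",cv2.resize(im[120:270,240:440,::-1],None,fx=4,fy=4,interpolation=cv2.INTER_CUBIC))
```

```text
0.06078184343273231
[-0.04676819  0.47595491 -0.95576505]
```

View pics/s8.png

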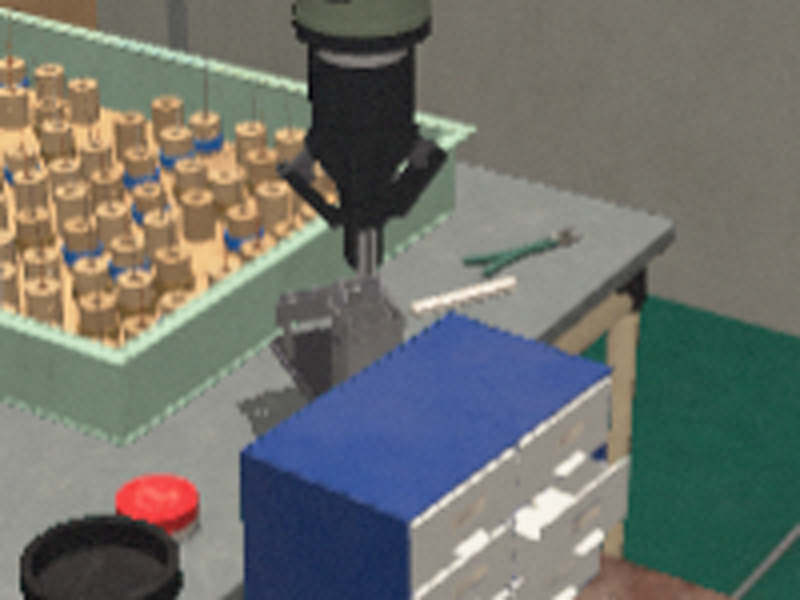

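>>> carry_out(
  deltas=[-1,0,0,-3,0,-0.5,0,0,-3,0,0.5,0,1.5,-3,0,1,0,1.5,-3,0,1,0,1.5,0,0,1,0,0.5,0,0,1,0,0,0,0,1,0,0,0,0],
)

```text
clock: 12.12
position: [0.5191, -0.1367, 0.2503]
tool_rot: [-3.14, 0.001, 0.42]
force: [-0.0, 0.3, -0.2]
grip_width: 0.0833
```

```bash
cat > chk.py <<'E'
from h import *
import sys
q=np.load("chute.npy");c=calibration("wrist");im=grab_frame("wrist")[:,:,::-1].copy()
cv2.imwrite(f"pics/{sys.argv[1]}.png",im)
u=np.array([np.cos(q[2]),np.sin(q[2])]);v=np.array([-u[1],u[0]])
big=cv2.resize(im[90:330,240:410],None,fx=4,fy=4,interpolation=cv2.INTER_CUBIC);o=[240,90]
a=np.radians(30)
def S(s,y,h): # along slope from stop, across, height normal
    x=-78+s*np.cos(a)-h*np.sin(a);z=22+s*np.sin(a)+h*np.cos(a);return [*(q[:2]+x/1000*u+y/1000*v),z/1000]
for s0 in(0,46):
    P=[S(s0,-17,18),S(s0,17,18),S(s0+46,17,18),S(s0+46,-17,18)]
    g=((proj("wrist",P,c)-o+.5)*4).astype(np.int32);cv2.polylines(big,[g.reshape(-1,1,2)],True,(0,0,255) if s0==0 else (255,0,0),1)
cv2.imwrite(f"pics/{sys.argv[1]}o.png",cv2.resize(big,None,fx=.62,fy=.62,interpolation=cv2.INTER_AREA))
print(pose())
E
python3 chk.py w9
```

```text
(np.float64(0.5190707626300695), np.float64(-0.1363684556371924), np.float64(0.25034161465037286), np.float64(24.095242271373976))
```

View pics/w9o.png

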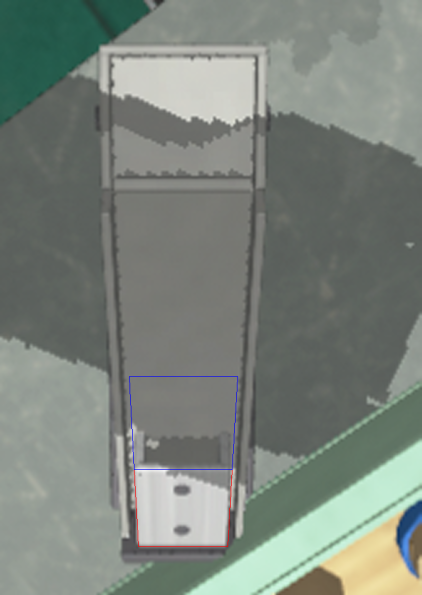

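Run:
```python
from h import *
p=plan(pose(),[(.56,.12,.275,75),(.568,.3504,.23,136.3)],.4)
```

```text
17 rows, end [  0.568    0.3504   0.23   136.2952]
0.4,1.78,-2.72,-0.31,-6.4, 0.4,2.07,-2.5,-0.31,-6.4, 0.4,2.33,-2.26,-0.31,-6.4, 0.4,2.57,-1.98,-0.31,-6.3, 0.4,2.77,-1.69,-0.31,-6.4, 0.4,2.94,-1.37,-0.31,-6.3, 0.4,3.07,-1.03,-0.3,-6.4, 0.4,3.17,-0.69,-0.31,-6.3, 0.4,2.5,-0.58,0.5,-6.8, 0.4,2.55,-0.28,0.5,-6.8, 0.4,2.56,0.03,0.5,-6.8, 0.4,2.54,0.33,0.5,-6.8, 0.4,2.48,0.63,0.5,-6.8, 0.4,2.39,0.92,0.5,-6.8, 0.4,2.27,1.19,0.5,-6.8, 0.4,2.11,1.45,0.5,-6.9, 0.4,1.92,1.7,0.5,-6.8
```

>>> carry_out(
  deltas=[0.4,1.78,-2.72,-0.31,-6.4,0.4,2.07,-2.5,-0.31,-6.4,0.4,2.33,-2.26,-0.31,-6.4,0.4,2.57,-1.98,-0.31,-6.3,0.4,2.77,-1.69,-0.31,-6.4,0.4,2.94,-1.37,-0.31,-6.3,0.4,3.07,-1.03,-0.3,-6.4,0.4,3.17,-0.69,-0.31,-6.3,0.4,2.5,-0.58,0.5,-6.8,0.4,2.55,-0.28,0.5,-6.8,0.4,2.56,0.03,0.5,-6.8,0.4,2.54,0.33,0.5,-6.8,0.4,2.48,0.63,0.5,-6.8,0.4,2.39,0.92,0.5,-6.8,0.4,2.27,1.19,0.5,-6.8,0.4,2.11,1.45,0.5,-6.9,0.4,1.92,1.7,0.5,-6.8,0.4,0,0,0,0,0.4,0,0,0,0],
)

```text
clock: 13.75
position: [0.5673, 0.3513, 0.2298]
tool_rot: [-3.14, -0.002, 2.381]
force: [0.3, -0.8, -0.1]
grip_width: 0.0597
```

>>> carry_out(
  deltas=[0.4,0,0,4,0,0.4,0,0,4,0,0.4,0,0,4,0,0.4,0,0,4,0,0.4,0,0,0,0,0.4,0,0,0,0,0.4,0,0,0,0],
)

```text
clock: 14.33
position: [0.5697, 0.3499, 0.0736]
tool_rot: [3.139, -0.0, 2.377]
force: [-0.0, 0.1, 0.8]
grip_width: 0.06
```

Run:
```python
from h import *
print(pose())
im=grab_frame("wrist");cv2.imwrite("pics/w10.png",im[:,:,::-1])
plan(pose(),[(.568,.3504,.0115,136.3)],.4)
p=np.array(pose())[:3];t=np.radians(pose()[3])
```

```text
(np.float64(0.5697490093915251), np.float64(0.34992752733702936), np.float64(0.07358757848537223), np.float64(136.19003724529836))
2 rows, end [5.680000e-01 3.504000e-01 1.150000e-02 1.362889e+02]
0.4,0.09,-0.06,3.13,-0.1, 0.4,0.08,-0.06,3.13,-0
```

View pics/w10.png

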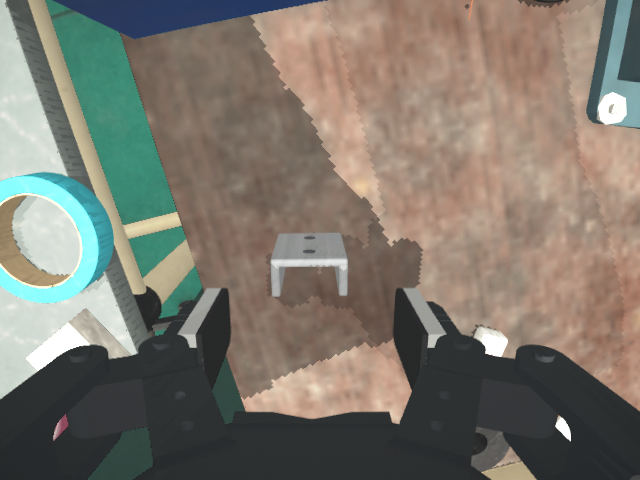

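>>> carry_out(
  deltas=[0.4,0.1,-0.08,2,0,0.4,0,0,2,0,0.4,0,0,2.2,0,0.4,0,0,0,0,-0.3,0,0,0,0,-0.5,0,0,0,0,-0.5,0,0,0,0,-0.5,0,0,0,0,-0.5,0,0,0,0,-0.5,0,0,0,0],
  newtons=40,
)

```text
clock: 15.22
position: [0.5689, 0.3502, 0.0117]
tool_rot: [3.139, 0.001, 2.377]
force: [-1.0, -1.1, 8.1]
grip_width: 0.0336
```

Run:
```python
from h import *
print(pose())
im=grab_frame("wrist");cv2.imwrite("pics/w11.png",im[:,:,::-1])
plan(pose(),[(.568,.35,.275,136.3),(.56,.12,.275,80),(.4985,-.0872,.25,24.06),(.4985,-.0872,.16,24.06)],-.5)
```

```text
(np.float64(0.5689048948180281), np.float64(0.3502011767305144), np.float64(0.011740709281095267), np.float64(136.21567121022866))
27 rows, end [ 0.4985 -0.0873  0.16   24.017 ]
-0.5,0.01,-0.01,-3.76,-0, -0.5,0.01,-0.01,-3.76,-0, -0.5,0.01,-0.01,-3.76,-0, -0.5,0.01,-0.01,-3.76,-0, -0.5,0,-0.01,-3.76,-0, -0.5,0.01,-0.01,-3.76,-0, -0.5,0,-0.02,-3.77,-0.1, -0.5,-1.7,-1.91,0,6.3, -0.5,-1.9,-1.71,0,6.3, -0.5,-2.08,-1.49,0,6.2, -0.5,-2.22,-1.26,0,6.3, -0.5,-2.35,-1.01,0,6.2, -0.5,-2.44,-0.75,0,6.3, -0.5,-2.51,-0.47,0,6.2, -0.5,-2.55,-0.2,0,6.3, -0.5,-2.56,0.08,0,6.2, -0.5,-2.68,-0.31,0.31,7, -0.5,-2.7,0.02,0.31,7, -0.5,-2.68,0.35,0.31,7, -0.5,-2.62,0.68,0.31,7
-0.5,-2.51,0.99,0.32,7, -0.5,-2.38,1.29,0.31,7, -0.5,-2.2,1.56,0.32,7, -0.5,-2,1.83,0.31,7, -0.5,0,-0,3,-0, -0.5,0,-0,3,-0, -0.5,0,-0,3,-0
```

View pics/w11.png

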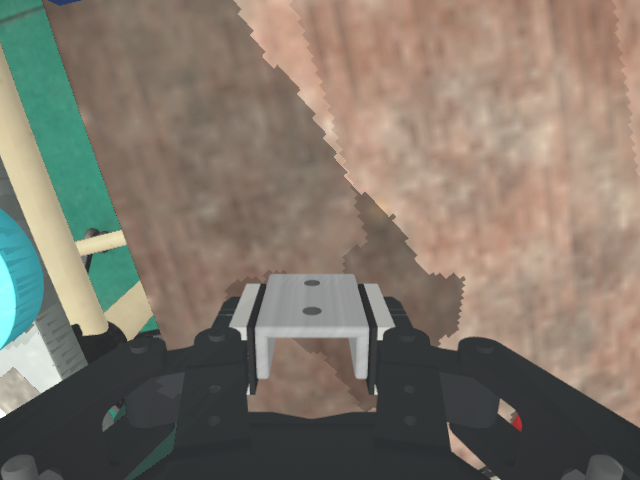

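>>> carry_out(
  deltas=[-0.5,0.01,-0.01,-3.76,0,-0.5,0.01,-0.01,-3.76,0,-0.5,0.01,-0.01,-3.76,0,-0.5,0.01,-0.01,-3.76,0,-0.5,0,-0.01,-3.76,0,-0.5,0.01,-0.01,-3.76,0,-0.5,0,-0.02,-3.77,-0.1,-0.5,-1.7,-1.91,0,6.3,-0.5,-1.9,-1.71,0,6.3,-0.5,-2.08,-1.49,0,6.2,-0.5,-2.22,-1.26,0,6.3,-0.5,-2.35,-1.01,0,6.2,-0.5,-2.44,-0.75,0,6.3,-0.5,-2.51,-0.47,0,6.2,-0.5,-2.55,-0.2,0,6.3,-0.5,-2.56,0.08,0,6.2,-0.5,-2.68,-0.31,0.31,7,-0.5,-2.7,0.02,0.31,7,-0.5,-2.68,0.35,0.31,7,-0.5,-2.62,0.68,0.31,7],
)

```text
clock: 16.93
position: [0.5279, 0.0148, 0.2616]
tool_rot: [3.14, -0.001, 0.903]
force: [1.5, -0.5, -1.5]
grip_width: 0.0334
```

>>> carry_out(
  deltas=[-0.5,-2.51,0.99,0.32,7,-0.5,-2.38,1.29,0.31,7,-0.5,-2.2,1.56,0.32,7,-0.5,-2,1.83,0.31,7,-0.5,0,0,3,0,-0.5,0,0,3,0,-0.5,0,0,3,0,-0.5,0,0,0,0,-0.5,0,0,0,0,-0.5,0,0,0,0],
)

```text
clock: 17.77
position: [0.4986, -0.0877, 0.1595]
tool_rot: [3.14, -0.002, 0.42]
force: [0.1, 0.1, -0.8]
grip_width: 0.0335
```

Run:
```python
from h import *
print(pose())
im=grab_frame("wrist");cv2.imwrite("pics/w12.png",im[:,:,::-1])
plan(pose(),[(.498,-.0872,.109,24.06)],-.5,step=6)
```

```text
(np.float64(0.4986199622702126), np.float64(-0.08773539317458842), np.float64(0.15952880214414467), np.float64(24.066734723431807))
1 rows, end [ 0.498  -0.0872  0.109  24.0537]
-0.5,-0.04,-0.09,5.06,-0
```

View pics/w12.png

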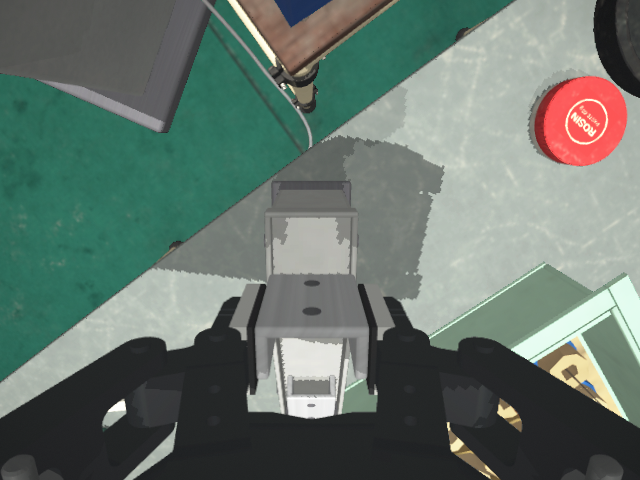

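>>> carry_out(
  deltas=[-0.5,0,-0.09,1,0,-0.5,0,0,2,0,-0.5,0,0,1.5,0,-0.5,0,0,0.3,0,-0.5,0,0,0.2,0,-0.5,0,0,0.1,0,-0.5,0,0,0,0,-0.1,0,0,0,0,0.1,0,0,0,0,0.3,0,0,0,0,0.3,0,0,0,0,0.3,0,0,0,0],
)

```text
clock: 18.82
position: [0.4973, -0.0873, 0.1065]
tool_rot: [-3.142, -0.0, 0.419]
force: [-0.1, -0.5, -0.1]
grip_width: 0.0553
```

Run:
```python
from h import *
print(pose(), status.observe()['grip_width'],status.observe()['force'])
im=grab_frame("wrist");cv2.imwrite("pics/w13.png",im[:,:,::-1])
```

```text
(np.float64(0.4972947519828417), np.float64(-0.08726275784183732), np.float64(0.10646575383561693), np.float64(24.0330470083733)) 0.0552899477142603 [-0.12033897 -0.52072633 -0.08086233]
```

View pics/w13.png

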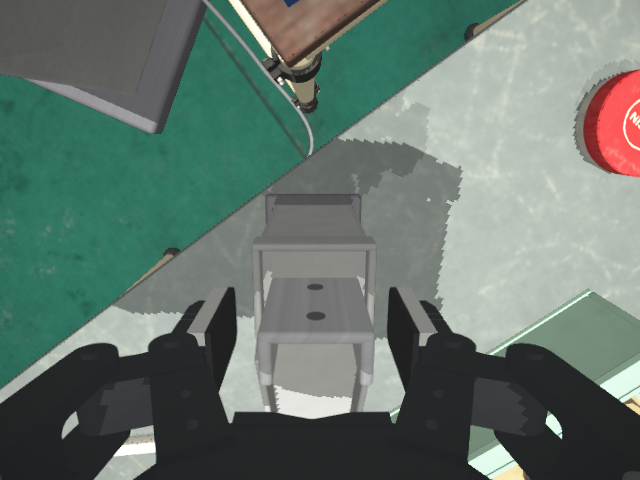

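Same standing pose as the first. Repeat the proven withdraw-and-push sequence.

>>> carry_out(
  deltas=[0.3,0,0,-3,0,0.3,0,0,-3,0,0.3,0,-2.5,0,0,-1,0,-2.5,0,0,-1,0,0,0,0,-1,0,0,0,0,-1,0,0,0,0,-1,0,0,0,0,-1,0,0,1.8,0,-1,0,0,1.7,0,-1,0,0,0,0,-1,0,0,0,0],
)

```text
clock: 19.87
position: [0.4767, -0.0419, 0.1311]
tool_rot: [-3.141, 0.001, 0.419]
force: [-0.5, -0.4, -0.7]
grip_width: 0.0001
```

>>> carry_out(
  deltas=[-1,0,1,0,0,-1,0,1,0,0,-1,0,0.7,0,0,-1,0,0.7,0,0,-1,0,0.7,0,0,-1,0,0.7,0,0,-1,0,0.7,0,0,-1,0,0,0,0],
)

```text
clock: 20.53
position: [0.4998, -0.0933, 0.1313]
tool_rot: [3.141, 0.0, 0.418]
force: [-0.2, 0.1, 0.6]
grip_width: 0.0002
```

>>> carry_out(
  deltas=[-1,0,0,-3,0,-0.5,0,0,-3,0,0.5,0,1.5,-3,0,1,0,1.5,-3,0,1,0,1.5,0,0,1,0,0.5,0,0,1,0,0,0,0,1,0,0,0,0],
)

```text
clock: 21.2
position: [0.519, -0.1368, 0.2503]
tool_rot: [-3.14, 0.001, 0.42]
force: [0.2, 0.3, -0.0]
grip_width: 0.083
```

```bash
python3 chk.py w14
```

```text
(np.float64(0.5190112468364259), np.float64(-0.13644849775773285), np.float64(0.2503899049217013), np.float64(24.092085912865123))
```

View pics/w14o.png

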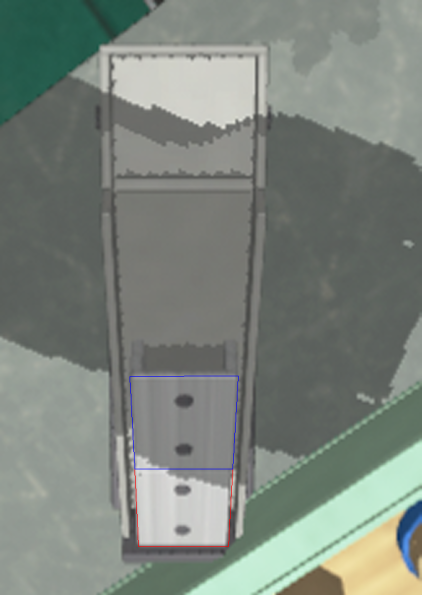

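Both clips match their predicted outlines, with the dotted backs up. I'll check the whole scene from the top camera, then hand in.

Run:
```python
from h import *
im=grab_frame("top")
for t in("flux_tin","spool_c","eraser","solder_stick"):
    print(t,[(round(m['p'],2),np.round(m['xy'],1)) for m in mark_of("top",t)][:2])
print(status.observe()['force']); print(job.job_done())
```

```text
flux_tin [(0.57, array([333.7, 196.9]))]
spool_c [(0.96, array([218.8, 292.2])), (0.37, array([465.8, 284.8]))]
eraser [(0.41, array([160. , 228.8]))]
solder_stick [(0.5, array([466.9, 283.5]))]
[ 0.24664714 -0.01775988 -0.28816559]
the job is handed in; nothing more can be done
None
```

Both steel clips are loaded in the chute and I've handed the job in at about 21 s; `job_done()` gives no verdict.

I gripped each clip across its width and stood it on the landing with its dotted back uphill. Then I tipped it over the sill with the closed fingers. I did not touch the green look-alike.

- **Clips:** In the last wrist picture both clips lie within a pixel or two of their predicted places, one against the stop and the other against it. Both have the dotted back up, and the gripper is clear above the chute. I took only one picture after the second clip slid down, so I judged it at rest from that alone.
- **Bystanders:** In the top view, the tin, wire spool, eraser and solder bar appear within about 5 pixels (roughly 10 mm) of where they started. That is about the scatter of the detections, and the arm never touched them.
- **Disagreement:** The wrist camera read about 1.4 mm sideways off the gripper. I corrected for this when placing the clips.

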